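# Release and slide off the terminal cover on the diffractometer's rotary stage

## Robot

A 6-joint arm with a two-finger parallel gripper is mounted at the origin on the work surface. World frame = base frame: x ahead of the robot, y to its left, z up, the work surface at z = 0. Lengths are in m, angles in degrees, forces in N, time in s.
With the tool pointing down it reaches from about 0.375 to 0.9 m from the base axis. Payload 3.1 kg.
Tool frame: the origin (TCP) lies at the very end of the fingers, on their centre line; the grasp point (between the pads) lies 19 mm behind it (grip_point_offset is the distance from the TCP to the grasp point, in m); y points along the fingers, x is the direction in which the jaws open and shut, and the axes are right-handed (so a half turn about y gives the same grasp; the last joint's range is limited). The gripper opens to 87 mm and grips with 3 to 60 N. Pads are 19 mm wide; open, the fingers measure 117 mm over their backs; the gripper's body (75 mm by 190 mm) begins 51 mm behind the grasp point.
Start: joints at [58.184, 30.224, 82.088, -0, 67.689, -10.227], TCP at [0.23, 0.581, 0.223] pointing down, gripper open.
Joint ranges: [-176.69, 176.69], [-43.24, 126.21], [12.49, 139.97], [-82, 262], [0, 151.66], [-163.58, 163.58]. Speed limits (degrees/s): [159.86, 159.86, 180, 180, 180, 180].

## Interface

Orientations are given as a 3x3 rotation matrix whose columns are the frame's x, y, z axes.
In Python, from rig import * gives the robot as it stands.
- The arm moves only by the tool send_rows, never from a script. Its argument "moves" is text: rows parted by semicolons, each of 5 numbers parted by spaces: the finger opening in mm, from 0 to 87, then the shift along the tool's x, y, z in mm, then the turn about the tool's y in degrees. In form: fingers dx dy dz yaw; .... A call has 1 to 20 rows; each row shifts and turns the commanded pose from where the row before left it, along the tool's axes as they then stand; what a row does not reach is not made up. A row lasts 1/12 s, in which the tool goes at most 41.7 mm and 7.16 degrees, less where a joint would pass 70% of its speed; a pose out of reach is approached as far as the arm can. A call is refused whole if a number of a shift passes 41.7 or a number of a turn 7.16, either way. A call with a gripper value outside its range is refused whole. The fingers move at their own pace and stop on an object; the grip force is fixed at half the most. Time passes only in rows, so rows that do not move let the fingers close. It gives the time, the measured TCP pose, the force and the opening at its end, in the units of the state.
- read_state(): the state, without advancing time (a new reading comes with each control period).
- capture(name): name is "scene" or "side" or "wrist"; returns a dict with "image" (384x512x3 uint8, blue, green, red), "z_map" (384x512 float32, m along the optical axis (not along the pixel's ray), 0 where there is no reading), "mtx" (3x3 intrinsics, pixels), "origin" and "rotation" of the camera in the world; the wrist camera has in their place "tool_from_camera" (4x4, takes a point from camera to tool coordinates, whose origin is the TCP and whose axes are the tool frame's). Camera axes: x right, y up, looking along -z (the intrinsics and any distortion apply to the point x, -y, -z); pixel columns grow to the right and rows downward; lengths in m; the calibration is good to about 2 mm. A picture is of the moment at which its call begins: read the wrist's pose just before it.
- hand_in(): hands the job in, once; it reports no verdict.
Trained networks look in a picture, given as the dict that the camera call returned (one of the last four; its "shot" number tells which), for a name from the list of things; names that differ only in an ending like _2 or _b are one class to them, and where a whole thing is asked for, a point or a joint stands for the part that bears it (a point fixed in the world has none). Each returns a list of dicts, best first, with "p" (0 to 1); they miss things now and then, are a little off and sometimes report something else, mostly with a low value. They report only what shows in the picture. A call takes as long as a camera call. They do not tell look-alikes from the thing itself.
- search_frame(picture, name): "bbox" ([left, top, right, bottom] in pixels, round what is visible of it).
- masks_of(picture, name): "region" (384x512 bool, what is visible of it) and "bbox" ([left, top, right, bottom] in pixels, round what is visible of it).
- mark_of(picture, name): "pixel" ([row, column] in pixels: a listed point, or the origin of a listed thing).
The state is a dict: "time_s": time; "joint_positions": joint angles; "qvel": joint speeds; "tau": joint torques, N m; "position": TCP position; "tcp_rot": TCP orientation; "force": force on the tool from outside, world axes, zero at the start; "moment": the same for the moment, N m; "opening": opening from 0.0 (shut) to 1.0 (fully open).
Only numpy, scipy, OpenCV 4.12 (cv2) and the standard library are available. Lean on these libraries where they do the work, as an engineer would, in place of code of your own. Each camera call takes 0.05 s, during which the arm holds its last target. There are 200 camera calls.

## Task

On the rotary stage stands a terminal box with a square white cover. Press the metal snap tab with the rubber pad, at the cover's edge, all the way down, then push the released cover along its guides, over the tab, until it is completely off the terminal opening. Only press and push: do not lift or tip the cover, leave it lying flat in the guides, and leave the loose things round about where they are.

Things in the scene. Friction and masses are not known exactly. Their poses are not given: they have to be found in the camera images.
- stage: Fixed round rotary stage, 332 mm across, 40 mm high, carrying a black terminal box (208 mm along x, 104 mm along y, both centred). Origin: centre of its underside, on the work surface; z up; yaw within +-1.3 rad; the cover slides to its +x. The box is a channel: two flat rails (tops at 85 mm, 60 mm apart inside), outside each a guide wall (tops at 91 mm, 88 mm apart inside).
- seat (a point): Point on the stage at its x -55 mm, y 0, z 85 mm (rail height), axes as the stage's: middle of the cover's seat over the terminals (all below 72 mm). The cover's origin is here at the start; the opening is uncovered when it is 78 mm or more along +x from here. The box's end 49 mm to -x of here is open: fingertips at rail height or above pass freely behind the cover and along the channel.
- cover: Loose square white cover, a solid plate 80 mm (along x) x 84 mm x 16 mm high, about 0.15 kg, lying on the rails between the guide walls (2 mm play each side). Origin: centre of its underside; axes as the stage's. Its top is 101 mm above the work surface, 10 mm above the guide walls. With the tab down it slides with friction only (under 3 N).
- tab_top (a point): Centre of the top face of the metal snap tab with a black rubber pad on top (36 mm along x, 34 mm along y), between the rails, 60 mm along +x from the seat point, 2 mm beyond the cover's edge at the start. Moves with the tab. Up: 95 mm above the work surface, 10 mm above the rails, blocking the cover. Fully down: 81 mm, 4 mm under the rails, and the cover passes over it.
- tab (a joint): How far the snap tab is pressed down, m: 0 up, 0.014 fully down. It resists with about 5 N and stays where it is left; from 0.011 on the cover is released.
- stop (a point): Point on the stage, middle of the top edge of the end stop's inner face (x +88 mm, z 100 mm on the stage): the stop, at the far (+x) end of the channel, halts the cover after 103 mm of travel.
- vial: Bystander: amber jar with black cap, 32 mm across, 50 mm high, standing on the stage beside the box, on its +y side. Origin: centre of its underside.
- collimator: Bystander: stepped steel collimator, foot 32 mm across, 56 mm high, standing on the stage beside the box, on its -y side. Origin: centre of its underside.
- driver: Bystander: screwdriver lying on the work surface to the left of the stage. Origin: on the work surface under its middle.
- tray: Bystander: empty grey tray 110 x 150 x 30 mm on the work surface to the right of the stage. Origin: centre of its underside.
Not all that is in view belongs to the job. What is meant by the cover is not blue, and is the larger of those in its own colour.

How it is judged (in metres and radians):
On the way, in this order (a step that is already met when the one before it is completed fails the run):
1. the snap tab is pressed in while the cover is still on its seat (value of joint tab above 0.011 m and x of cover in the frame of seat below 0.008 m), for 0.1 s.
2. the cover has been pushed clear of the terminal opening (x of cover in the frame of seat above 0.078 m), for 0.2 s.
At the end, for the whole second after the job is handed in: The cover lies at rest and flat (within 0.05 rad and 4 mm of rail height) in its guides, its origin at least 78 mm along +x from the seat point, so the terminal opening is uncovered; the tab is still down (over 10 mm) (x of cover in the frame of seat between 0.078 and 0.108 m and y of cover in the frame of seat between -0.006 and 0.006 m and z of cover in the frame of seat between -0.004 and 0.004 m and angle between cover's own z axis and vertical below 0.05 rad and linear speed of cover below 0.01 m/s and value of joint tab above 0.01 m); the robot touches nothing.
It fails at once if the cover is lifted more than 8 mm off its rails or tipped more than 0.15 rad (z of cover in the frame of seat above 0.008 m or angle between cover's own z axis and vertical above 0.15 rad).
It fails at once if a bystander is shifted more than 15 mm (distance of any of vial, collimator, driver, tray from where it was at the start of the episode above 0.015 m).
It also fails if it takes over 40 s, if anything falls off the work surface, if the arm or the gripper's body presses on something with over 40 N, if the wrist force passes 120 N, or if a joint passes its speed limit or range.

## Working session

There is one attempt and no reset: what is moved stays moved. The work goes in short steps, Python scripts to look and compute and a tool call to move; the robot and the scene stay as the last step left them, time stands still between calls to the robot, and variables do not carry over. Pictures are saved under pics/ and viewed, about 8 in all and at most 12, crops included, and the job is handed in when it is done.

Besides the shell and the picture viewer there is one more tool, called after "Call:" by a JSON object that holds its "name" and its "arguments". send_rows: Moves the arm, as the interface text tells. Its arguments: {"type":"object","properties":{"moves":{"type":"string"}},"required":["moves"]}

```bash
mkdir -p pics
cat > h.py <<'E'
from rig import *
import numpy as np, cv2
def pose(cap,s=None):
    if "origin" in cap: return np.array(cap["rotation"]),np.array(cap["origin"])
    T=np.array(cap["tool_from_camera"]);R=np.array(s["tcp_rot"]);p=np.array(s["position"])
    return R@T[:3,:3],R@T[:3,3]+p
def pts(cap,rc,s=None,z=None):
    R,o=pose(cap,s);K=np.array(cap["mtx"]);rc=np.atleast_2d(rc).astype(float)
    d=np.c_[(rc[:,1]-K[0,2])/K[0,0],-(rc[:,0]-K[1,2])/K[1,1],-np.ones(len(rc))]
    if z is None:
        i=rc.round().astype(int);t=cap["z_map"][i[:,0],i[:,1]]
    else:
        t=(z-o[2])/(d@R.T)[:,2]
    return (d*np.asarray(t)[:,None])@R.T+o
E
python3 - <<'E'
from h import *
s=read_state();print({k:np.round(v,3).tolist() for k,v in s.items()})
c={n:capture(n) for n in("scene","side")}
for n in c:
    print(n,[k for k in c[n]])
    for t in("stage","cover","tab_top","seat","stop","vial","collimator","driver","tray"):
        print(t,[(round(r["p"],2),np.round(r["bbox"]).tolist()) for r in search_frame(c[n],t)][:3],end=' ')
        for r in mark_of(c[n],t)[:3]:
            print(round(r["p"],2),np.round(r["pixel"]).tolist(),pts(c[n],r["pixel"]).round(3).tolist(),end=' ')
        print()
cv2.imwrite("pics/a.png",np.hstack([cv2.resize(c[n]["image"],(512,384)) for n in c])[:, :])
cv2.imwrite("pics/a1.png",c["scene"]["image"])
cv2.imwrite("pics/a2.png",c["side"]["image"])
E
```

```text
{'time_s': 0.0, 'joint_positions': [58.183, 30.28, 82.157, -0.0, 67.691, -10.229], 'qvel': [-0.069, 0.042, 0.021, -0.048, -0.075, -0.061], 'tau': [-0.001, -44.004, -17.659, 0.063, 0.058, -0.0], 'position': [0.23, 0.581, 0.222], 'tcp_rot': [[0.368, -0.001, -0.93], [0.93, -0.002, 0.368], [-0.002, -1.0, 0.0]], 'force': [0.41, -0.205, 0.02], 'moment': [-0.028, 0.054, 0.015], 'opening': 1.0}
scene ['image', 'z_map', 'mtx', 'origin', 'rotation', 'shot']
stage [(0.63, [180.0, 174.0, 294.0, 264.0])] 0.6 [220.0, 234.0] [[0.579, -0.153, 0.074]] 
cover [(0.92, [203.0, 178.0, 244.0, 208.0]), (0.73, [96.0, 221.0, 126.0, 253.0]), (0.66, [276.0, 169.0, 296.0, 181.0])] 0.91 [236.0, 113.0] [[0.349, -0.403, 0.019]] 0.86 [196.0, 224.0] [[0.511, -0.13, 0.101]] 0.83 [178.0, 290.0] [[0.527, 0.147, 0.011]] 
tab_top [(0.59, [229.0, 192.0, 248.0, 209.0]), (0.41, [259.0, 178.0, 265.0, 196.0])] 0.74 [199.0, 237.0] [[0.541, -0.105, 0.097]] 
seat [(0.76, [175.0, 176.0, 293.0, 266.0]), (0.44, [201.0, 179.0, 240.0, 206.0])] 0.85 [193.0, 223.0] [[0.502, -0.125, 0.105]] 
stop [(0.67, [179.0, 175.0, 295.0, 265.0])] 0
[... 951 characters left out ...]
 [286.0, 203.0, 298.0, 213.0])] 0.66 [204.0, 290.0] [[0.567, -0.076, 0.084]] 
seat [(0.66, [232.0, 193.0, 351.0, 269.0])] 0.93 [222.0, 276.0] [[0.462, -0.156, 0.101]] 
stop [(0.91, [229.0, 190.0, 349.0, 270.0])] 0.86 [197.0, 312.0] [[0.63, -0.092, 0.093]] 
vial [(0.65, [266.0, 192.0, 279.0, 205.0])] 0.63 [209.0, 271.0] [[0.487, -0.098, 0.102]] 
collimator [(0.52, [317.0, 223.0, 327.0, 245.0])] 0.53 [236.0, 321.0] [[0.559, -0.222, 0.057]] 
driver [(0.8, [151.0, 169.0, 204.0, 176.0])] 0.69 [176.0, 179.0] [[0.452, 0.431, 0.0]] 0.3 [239.0, 319.0] [[0.554, -0.219, 0.05]] 
tray [(0.81, [336.0, 290.0, 426.0, 356.0]), (0.67, [228.0, 190.0, 351.0, 273.0])] 0.35 [197.0, 312.0] [[0.631, -0.092, 0.094]]
```

Run:
```python
import cv2,numpy as np
a=cv2.imread("pics/a1.png");b=cv2.imread("pics/a2.png")
cv2.imwrite("pics/b.png",np.hstack([cv2.resize(a[150:350,60:345],(400,281)),cv2.resize(b[160:360,140:425],(400,281))]))
cv2.imwrite("pics/b1.png",cv2.resize(a[160:280,170:305],None,fx=5,fy=5,interpolation=cv2.INTER_CUBIC))
```

```text
(no output)
```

View pics/b.png

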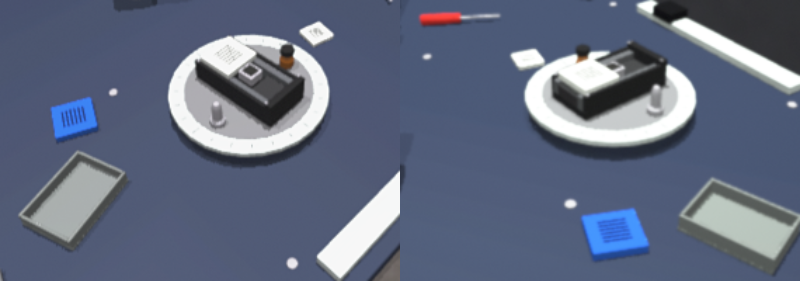

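View pics/b1.png

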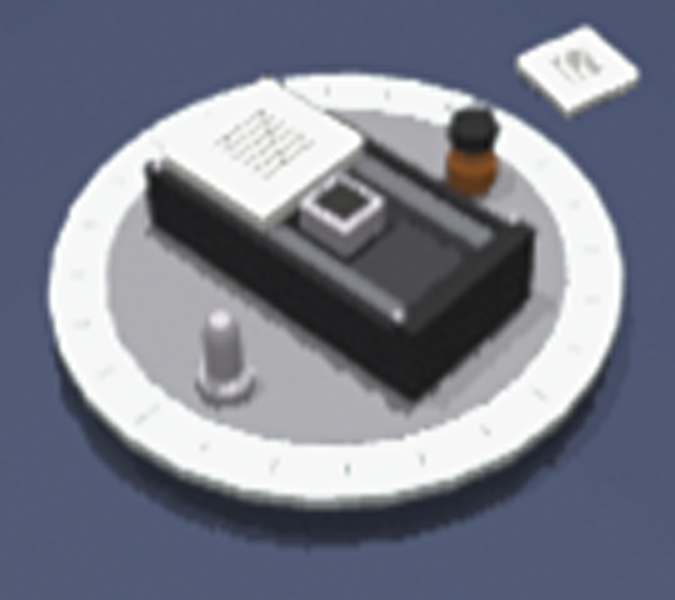

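The candidates for the cover are the large white plate on the box (scene row 193, col 224), the blue plate (237, 111) and the small white plate (175, 286). The one on the box fits: it is white, the larger of the two white ones, and it lies in the guides. The tab with its rubber pad is beside it at about (201, 238). Next I estimate the stage pose.

```bash
cat >> h.py <<'E'
def fit(cap,s=None,xr=(0.35,0.75),yr=(-0.35,0.1)):
    r=np.argwhere(cap["z_map"]>0);P=pts(cap,r,s)
    k=(P[:,0]>xr[0])&(P[:,0]<xr[1])&(P[:,1]>yr[0])&(P[:,1]<yr[1]);r=r[k];P=P[k]
    im=cap["image"][r[:,0],r[:,1]].min(1)
    c=P[(abs(P[:,2]-0.101)<.006)&(im>150)]
    m=cv2.minAreaRect(c[:,:2].astype(np.float32)*1000)
    return m,len(c),np.median(c[:,2]),P
E
python3 - <<'E'
from h import *
for n in("scene","side"):
    c=capture(n);m,k,z,P=fit(c);print(n,m,k,z)
    q=P[(P[:,2]>.06)&(P[:,2]<.11)];print(cv2.minAreaRect(q[:,:2].astype(np.float32)*1000),np.median(q,0))
    q=P[(abs(P[:,2]-.04)<.006)];print(cv2.minEnclosingCircle(q[:,:2].astype(np.float32)*1000))
E
```

```text
scene ((539.1234741210938, -105.33616638183594), (180.4218292236328, 206.31192016601562), 64.19757843017578) 670 0.10266146032935403
((538.9616088867188, -106.36106872558594), (210.2545166015625, 225.19442749023438), 55.21512222290039) [ 0.55426879 -0.11434218  0.09083   ]
((538.3598022460938, -106.63121795654297), 167.1211700439453)
side ((503.7469787597656, -147.79075622558594), (114.73836517333984, 157.23663330078125), 6.356601238250732) 560 0.10077771359895149
((540.4793090820312, -109.07429504394531), (210.73062133789062, 226.26531982421875), 56.936519622802734) [ 0.53503657 -0.12609244  0.08692946]
((539.4644165039062, -109.07365417480469), 168.00091552734375)
```

Run:
```python
from h import *
C=np.array([.539,-.108])
for n in("scene","side"):
    c=capture(n);m=masks_of(c,"cover")
    for q in m:
        b=q["bbox"]; P=pts(c,np.argwhere(q["region"]));P=P[abs(P[:,2]-.101)<.005]
        if len(P)<50: continue
        P=P[np.linalg.norm(P[:,:2]-C,axis=1)<.13]
        ctr=np.median(P,0); r=cv2.minAreaRect(P[:,:2].astype(np.float32)*1000)
        d=C-ctr[:2]; print(n,len(P),ctr,r,np.degrees(np.arctan2(d[1],d[0])),np.linalg.norm(d))
```

```text
scene 585 [ 0.48749133 -0.11417672  0.10278623] ((484.7095031738281, -112.04158782958984), (82.32573699951172, 83.66290283203125), 3.495173454284668) 6.838037814377205 0.05187769457101546
side 530 [ 0.48221175 -0.11802754  0.10084476] ((484.6825256347656, -113.899658203125), (81.9704360961914, 87.32061004638672), 4.75232458114624) 10.01393006642118 0.05766677137386559
```

Call:
{"name": "send_rows", "arguments": {"moves": "60 0 0 0 -6.75;60 0 0 0 -6.75;60 0 0 0 -6.75;60 0 0 0 -6.75;60 0 0 0 0"}}

```text
time_s: 2.62
position: [0.2299, 0.5811, 0.2226]
tcp_rot: [[-0.096, 0.0, -0.995], [0.995, -0.0, -0.096], [-0.0, -1.0, -0.0]]
force: [-0.2, -0.1, -0.1]
opening: 0.729
```

Call:
{"name": "send_rows", "arguments": {"moves": "0 -37 -3 -11 0;0 -37 -3 -11 0;0 -37 -3 -11 0;0 -37 -3 -11 0;0 -37 -3 -11 0;0 -37 -3 -11 0;0 -37 -3 -11 0;0 -37 -3 -11 0;0 -37 -3 -11 0;0 -37 -3 -11 0;0 -37 -3 -11 0;0 -37 -3 -11 0;0 -37 -3 -11 0;0 -37 -3 -11 0;0 -37 -3 -11 0;0 -37 -3 -11 0;0 -37 -3 -11 0;0 -37 -3 -11 0;0 -37 -3 -11 0;0 0 0 0 0"}}

```text
time_s: 4.28
position: [0.5084, -0.1062, 0.2806]
tcp_rot: [[-0.086, 0.006, -0.996], [0.996, -0.006, -0.086], [-0.006, -1.0, -0.006]]
force: [0.7, 0.8, 0.3]
opening: 0.007
```

Run:
```python
from h import *
s=read_state();print(s["time_s"],s["position"],np.round(s["tcp_rot"],3).tolist(),s["opening"])
c=capture("wrist");print(np.round(c["tool_from_camera"],3).tolist())
cv2.imwrite("pics/w1.png",c["image"])
for t in("cover","tab_top"):
    for q in mark_of(c,t)[:2]: print(t,q["p"],q["pixel"],pts(c,q["pixel"],s).round(4), pts(c,q["pixel"],s,z=.095).round(4))
    for q in masks_of(c,t)[:2]:
        P=pts(c,np.argwhere(q["region"]),s);P=P[(P[:,2]>.09)&(P[:,2]<.108)]
        if len(P)>50: print(t,q["p"],q["bbox"],len(P),np.median(P,0),cv2.minAreaRect(P[:,:2].astype(np.float32)*1000))
```

```text
4.2833 [ 0.50844077 -0.10621582  0.28063175] [[-0.086, 0.006, -0.996], [0.996, -0.006, -0.086], [-0.006, -1.0, -0.006]] 0.006804007081595946
[[1.0, 0.001, -0.002, -0.001], [-0.002, 0.259, -0.966, -0.162], [-0.0, 0.966, 0.259, 0.07], [0.0, 0.0, 0.0, 1.0]]
cover 0.85 [172.6, 406.2] [[0.4994 0.1428 0.0128]] [[0.4875 0.0941 0.095 ]]
cover 0.83 [155.6, 248.0] [[ 0.4824 -0.1166  0.1006]] [[ 0.4831 -0.1167  0.095 ]]
cover 0.89 [218.1, 124.5, 287.1, 186.2] 3871 [ 0.48327316 -0.11094104  0.10113034] ((485.65899658203125, -110.31437683105469), (79.56256866455078, 83.66516876220703), 4.5538434982299805)
tab_top 0.77 [201.2, 251.8] [[ 0.5449 -0.1065  0.0947]] [[ 0.5448 -0.1066  0.095 ]]
tab_top 0.72 [241.3, 188.8, 269.6, 213.1] 604 [ 0.54362008 -0.10522378  0.0939933 ] ((544.8226928710938, -104.99246215820312), (36.12348556518555, 32.9830207824707), 4.039346694946289)
```

View pics/w1.png

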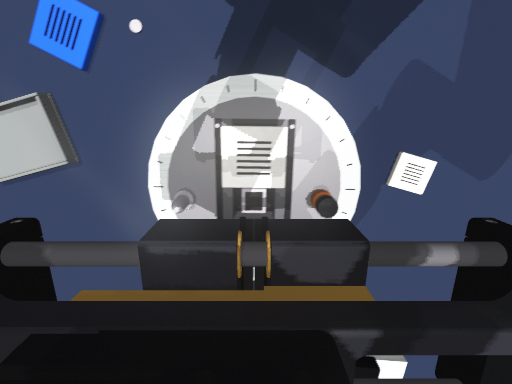

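The wrist view confirms it: cover at about (row 156, col 253), tab with black pad at (201, 253), vial to the right and collimator to the left. Now I go above the tab.

Call:
{"name": "send_rows", "arguments": {"moves": "0 -1 0 -19 0;0 -1.5 0 -18.5 0;0 0 30 0 0;0 0 30 0 0;0 0 30 0 0;0 0 30 0 0;0 0 25 0 0;0 0 15 0 0;0 0 0 0 0;0 0 0 0 0"}}

```text
time_s: 5.37
position: [0.5411, -0.0964, 0.1192]
tcp_rot: [[-0.096, -0.002, -0.995], [0.995, 0.001, -0.096], [0.001, -1.0, 0.002]]
force: [0.1, -0.6, 0.5]
opening: 0.004
```

Call:
{"name": "send_rows", "arguments": {"moves": "0 -9.4 0 -4 1;0 0 8 0 0;0 0 8 0 0;0 0 0 0 0;0 0 0 0 0"}}

```text
time_s: 5.78
position: [0.5462, -0.1068, 0.1033]
tcp_rot: [[-0.077, -0.001, -0.997], [0.997, 0.0, -0.077], [0.001, -1.0, 0.001]]
force: [0.0, 0.4, 0.4]
opening: 0.007
```

Call:
{"name": "send_rows", "arguments": {"moves": "0 0 3 0 0;0 0 3 0 0;0 0 3 0 0;0 0 3 0 0;0 0 3 0 0;0 0 3 0 0;0 0 2 0 0;0 0 2 0 0;0 0 1 0 0;0 0 0 0 0;0 0 0 0 0;0 0 0 0 0"}}

```text
time_s: 6.78
position: [0.5468, -0.1069, 0.0813]
tcp_rot: [[-0.077, 0.0, -0.997], [0.997, -0.0, -0.077], [-0.0, -1.0, -0.0]]
force: [-2.2, 1.2, 9.6]
opening: 0.005
```

Call:
{"name": "send_rows", "arguments": {"moves": "0 0 1.5 0 0;0 0 1.5 0 0;0 0 0 0 0;0 0 0 0 0"}}

```text
time_s: 7.12
position: [0.5468, -0.107, 0.0809]
tcp_rot: [[-0.077, 0.001, -0.997], [0.997, -0.001, -0.077], [-0.001, -1.0, -0.001]]
force: [-6.1, 1.4, 26.6]
opening: 0.007
```

Call:
{"name": "send_rows", "arguments": {"moves": "0 0 -15 0 0;0 0 -25 0 0;0 0 -18 0 0;40 0 0 25 0;40 0 0 35 0;40 0.7 0 35 0;40 0 0 32 0;40 0 0 0 0;40 0 0 0 0;40 0 0 0 0;40 0 0 0 0"}}

```text
time_s: 8.03
position: [0.4219, -0.1168, 0.1356]
tcp_rot: [[-0.077, 0.002, -0.997], [0.997, -0.001, -0.077], [-0.001, -1.0, -0.002]]
force: [0.4, -0.5, -0.2]
opening: 0.443
```

Run:
```python
from h import *
s=read_state();print(s["position"],s["opening"],s["force"])
w=capture("scene")
for n,c in(("scene",w),("side",capture("side")),):
    for t in("cover","tab_top"):
        for q in masks_of(c,t)[:3]:
            P=pts(c,np.argwhere(q["region"]));P=P[(P[:,2]>.06)&(P[:,2]<.108)]
            if len(P)>20: print(n,t,q["p"],len(P),np.median(P,0))
cv2.imwrite("pics/s2.png",cv2.resize(w["image"][160:280,170:305],None,fx=4,fy=4))
```

```text
[ 0.42185466 -0.11677472  0.13559461] 0.4430529148675457 [ 0.39126281 -0.47716429 -0.20132991]
scene cover 0.96 621 [ 0.48979647 -0.11608648  0.10266039]
scene tab_top 0.51 144 [ 0.54961348 -0.10763649  0.08247032]
side cover 0.71 636 [ 0.48199255 -0.12476325  0.10029703]
```

View pics/s2.png

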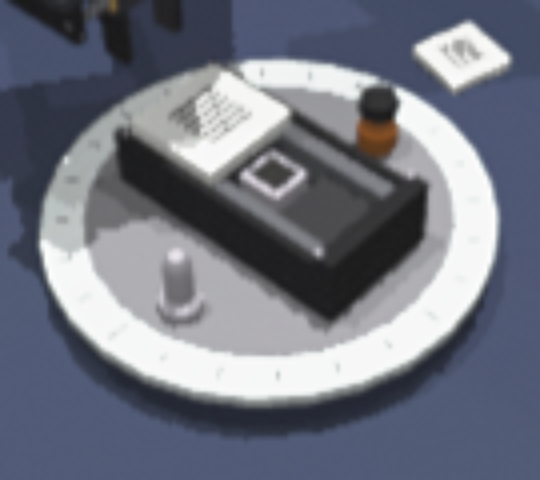

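The tab (about row 175, col 272 in the crop) is down, measured at 82 mm, and the cover is still seated. I descend behind the cover.

Call:
{"name": "send_rows", "arguments": {"moves": "40 0 15 0 0;40 0 15 0 0;40 0 13.5 0 0;40 0 0 -4 0;40 0 0 -4 0;40 0 0 -4 0;40 0 0 -4 0;40 0 0 -4 0;40 0 0 0 0;40 0 0 0 0"}}

```text
time_s: 9.17
position: [0.4407, -0.1146, 0.0925]
tcp_rot: [[-0.077, 0.002, -0.997], [0.997, -0.001, -0.077], [-0.001, -1.0, -0.001]]
force: [-0.2, 0.9, -0.2]
opening: 0.461
```

Call:
{"name": "send_rows", "arguments": {"moves": "40 0 0 -4 0;40 0 0 -4 0;40 0 0 -5 0;40 0 0 -5 0;40 0 0 -5 0;40 0 0 -5 0;40 0 0 -5 0;40 0 0 -5 0;40 0 0 -5 0;40 0 0 -5 0;40 0 0 0 0;40 0 0 0 0"}}

```text
time_s: 10.17
position: [0.4894, -0.1111, 0.0921]
tcp_rot: [[-0.077, 0.003, -0.997], [0.997, -0.001, -0.077], [-0.001, -1.0, -0.003]]
force: [0.3, -0.5, -0.9]
opening: 0.461
```

```bash
cat > chk.py <<'E'
from h import *
s=read_state();print(s["position"],s["opening"],s["force"])
S=np.array([.4852,-.1108]);u=np.array([.997,.0785])
for n in("scene","side"):
    c=capture(n)
    cv2.imwrite("pics/%s_%d.png"%(n,s["time_s"]*10),cv2.resize(c["image"][160:280,170:350],None,fx=4,fy=4))
    for q in masks_of(c,"cover")[:3]:
        P=pts(c,np.argwhere(q["region"]));P=P[abs(P[:,2]-.101)<.006]
        P=P[np.linalg.norm(P[:,:2]-[.539,-.108],axis=1)<.16]
        if len(P)>50:
            m=cv2.minAreaRect(P[:,:2].astype(np.float32)*1000);d=np.array(m[0])/1000-S
            print(n,q["p"],len(P),m,"along",d@u,"side",d@[-u[1],u[0]],"z",np.median(P[:,2]))
E
python3 chk.py
```

```text
[ 0.4893784  -0.11112379  0.09206953] 0.46085670300448905 [ 0.29562103 -0.49859459 -0.94710122]
scene 0.69 664 ((540.4999389648438, -107.84375762939453), (82.76813507080078, 85.68169403076172), 3.212989568710327) along 0.0553661041740417 side -0.0013936715652465856 z 0.10275501536260895
side 0.7 254 ((541.3341674804688, -112.85140228271484), (81.72320556640625, 83.15436553955078), 4.051136493682861) along 0.05580472989883416 side -0.006451780223083492 z 0.10072969254812691
```

Call:
{"name": "send_rows", "arguments": {"moves": "40 0 0 -5 0;40 0 0 -5 0;40 0 0 -5 0;40 0 0 -5 0;40 0 0 -5 0;40 0 0 -4 0;40 0 0 -4 0;40 0 0 -3 0;40 0 0 -2 0;40 0 0 0 0;40 0 0 0 0"}}

```text
time_s: 11.28
position: [0.5262, -0.108, 0.0921]
tcp_rot: [[-0.077, 0.001, -0.997], [0.997, -0.0, -0.077], [-0.0, -1.0, -0.001]]
force: [-0.1, -0.6, -0.3]
opening: 0.461
```

```bash
python3 chk.py; ls pics
```

```text
[ 0.52618099 -0.1079576   0.09214151] 0.4613078631143014 [-0.08779018 -0.56744362 -0.27456717]
scene 0.95 690 ((575.7276000976562, -105.02162170410156), (84.14673614501953, 86.0302505493164), 4.0386223793029785) along 0.09070961999359127 side -0.0013453734466552759 z 0.10278391352810828
side 0.6 264 ((578.0147705078125, -109.45887756347656), (81.25119018554688, 84.34825134277344), 1.8943681716918945) along 0.09264160430755611 side -0.005948860415649419 z 0.10064268924704783
a.png
a1.png
a2.png
b.png
b1.png
s2.png
scene_101.png
scene_112.png
side_101.png
side_112.png
w1.png
```

Both cameras put the travel at about 91–92 mm. I back off, then lift and check.

Call:
{"name": "send_rows", "arguments": {"moves": "40 0 0 5 0;40 0 0 10 0;40 0 0 10 0;40 0 -20 0 0;40 0 -35 0 0;40 0 -35 0 0;40 0 -35 30 0;40 0 0 35 0;40 0 0 35 0;40 0 0 0 0;40 0 0 0 0"}}

```text
time_s: 12.4
position: [0.4009, -0.1164, 0.2136]
tcp_rot: [[-0.075, -0.002, -0.997], [0.997, 0.001, -0.075], [0.001, -1.0, 0.002]]
force: [-0.3, -1.1, -0.1]
opening: 0.459
```

```bash
python3 chk.py; ls -t pics|head -2
python3 - <<'E'
from h import *
c=capture("scene");q=mark_of(c,"tab_top");print([(x["p"],pts(c,x["pixel"])) for x in q])
cv2.imwrite("pics/fin.png",cv2.resize(c["image"][160:280,170:305],None,fx=4,fy=4))
E
```

```text
[ 0.40085741 -0.11639094  0.21362308] 0.45891411028134294 [-0.28289897 -1.11100381 -0.08386109]
scene 0.67 687 ((576.7802124023438, -104.64163208007812), (81.14037322998047, 86.60401916503906), 4.015999794006348) along 0.09178890364685059 side -0.0010491538574218784 z 0.1026808781831815
side 0.75 481 ((577.8185424804688, -108.86483764648438), (84.66571044921875, 87.26786804199219), 5.394750118255615) along 0.09249259709777825 side -0.005341198718261715 z 0.1008502209606944
side_124.png
scene_124.png
[(0.21, array([[ 0.6139861 , -0.09006723,  0.08917701]]))]
```

View pics/fin.png

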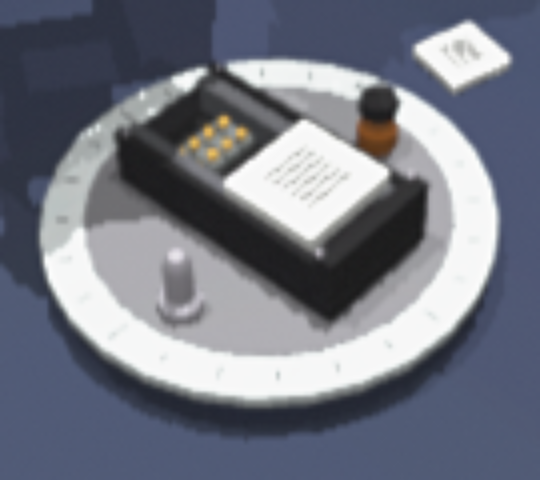

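The terminals (crop row 140, col 215) are exposed. The cover (180, 305) lies flat over the tab, the bystanders in view are where they were, and the arm is clear.

```bash
python3 -c "
from rig import *
print(hand_in())"
```

```text
the job is handed in; nothing more can be done
None
```

I pressed the snap tab down and pushed the cover off the terminal opening, then handed the job in. No verdict is reported.

- **Tab:** I pressed it to its bottom with the closed fingertips. The TCP stopped at 81 mm with 27 N, and the scene camera afterwards put the tab top at 82 mm. It can't be seen under the cover now, so I couldn't check it again at the end.
- **Cover:** I pushed it along the guides from behind. The scene and side cameras put its travel at 92 mm, short of the stop at 103 mm. It lies flat, its top at 101–103 mm, with the terminals visible.
- **Sideways position:** the cameras disagreed: the scene camera gave −1 mm and the side camera −5 mm. The 2 mm of guide play means the side value must be measurement bias.
- **Surroundings:** in the last picture the arm was clear, and the vial and collimator stood where they were. The driver and tray were outside the last crop I viewed, but the arm never went low near them.

The run took about 13 s of the 40 s allowed.

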